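Set the tail jaw of a sash clamp to a dry-fitted pair of boards

ROBOT

A 6-joint arm with a two-finger parallel gripper is mounted at the origin on the work surface. World frame = base frame: x ahead of the robot, y to its left, z up, the work surface at z = 0. Lengths are in mm, angles in rad, forces in N, time in s.
With the tool pointing down it reaches from about 275 to 850 mm from the base axis. Payload 5.2 kg.
Tool frame: the origin (TCP) lies at the very end of the fingers, on their centre line; the grasp point (between the pads) lies 19 mm behind it; z points along the fingers, y is the line along which they close (so a half turn about z gives the same grasp; the last joint's range is limited). The gripper opens to 85 mm and grips with 20 to 120 N. Pads are 22 mm wide; open, the fingers measure 114 mm over their backs; the gripper's body (76 mm by 85 mm) begins 54 mm behind the grasp point. The pads swing forward as they close: fully open they stand 13 mm farther back than shut.
Start: joints at [0.91, 0.259, 1.535, -0, 1.348, -0.203], TCP at [243.067, 493.38, 231.31] pointing down, gripper open.
Joint ranges: [-3.14, 3.14], [-0.91, 2.08], [0.19, 2.58], [-1.22, 4.36], [0.22, 2.71], [-3.12, 3.12]. Speed limits (rad/s): [2.57, 2.57, 3.14, 3.14, 3.14, 3.14].

INTERFACE

Orientations are given as a 3x3 rotation matrix whose columns are the frame's x, y, z axes.
In Python, from rig import r gives the robot as it stands.
- The arm moves only by the tool apply_moves, never from a script. Its argument "deltas" is a list that holds one entry, the list of rows, each a list of 5 numbers: the opening, from 0 (shut) to 1 (fully open), then the shift along the tool's x, y, z in mm, then the turn about the tool's z in degrees. In form: [[[fingers, tx, ty, tz, twist], ...]]. A call has 1 to 12 rows; each row shifts and turns the commanded pose from where the row before left it, along the tool's axes as they then stand; what a row does not reach is not made up. A row lasts 1/8 s, in which the tool goes at most 62.5 mm and 10.7 degrees, less where a joint would pass 70% of its speed; a pose out of reach is approached as far as the arm can. A call is refused whole if a number of a shift passes 62.5 or a number of a turn 10.7, either way. A call with a gripper value outside its range is refused whole. The fingers move at their own pace and stop on an object; "grip_force" is the grip in N (left out, the last holds). Time passes only in rows, so rows that do not move let the fingers close. It gives the time, the measured TCP pose, the force, the opening and the grip force at its end, in the units of the state.
- r.get_obs(): the state, without advancing time (a new reading comes with each control period).
- r.snapshot(name): name is "scene" or "top" or "wrist"; returns a dict with "image" (420x560x3 uint8, red, green, blue), "depth" (420x560 float32, mm along the optical axis (not along the pixel's ray), 0 where there is no reading), "fovy" (degrees; the focal length in pixels is half the picture's height over the tangent of half this angle, whatever the lens; pixels are square), "cx", "cy" (the principal point, pixels), "R" (3x3) and "t" (3): a world point X has camera coordinates R X + t; the wrist camera has in their place "hand_eye" (4x4, takes a point from camera to tool coordinates, whose origin is the TCP and whose axes are the flange's). Camera axes: x right, y down, z forward; pixel columns grow to the right and rows downward; lengths in mm; the calibration is good to about 2 mm. A picture is of the moment at which its call begins: read the wrist's pose just before it.
- r.sign_off(): hands the job in; it is judged then, once.
The state is a dict: "clock": time; "joint_pos": joint angles; "joint_vel": joint speeds; "joint_efforts": joint torques, N m; "tcp_pos": TCP position; "tool_rot": TCP orientation; "wrist_force": force on the tool from outside, world axes, zero at the start; "torque": the same for the moment, N m; "finger_gap": finger opening in mm; "finger_force": force on a finger pad.
Only numpy, scipy, OpenCV 4.12 (cv2) and the standard library are available. Lean on these libraries where they do the work, as an engineer would, in place of code of your own. Each camera call takes 0.05 s, during which the arm holds its last target. There are 200 camera calls.

TASK

Close the sash clamp up on the two pine boards ready for tightening: lift the tail jaw's release bar and hold it up while you slide the jaw along the rail, and with the jaw push the two boards gently together and home against the screw pad. Then let the bar go and ease the jaw back until its catch drops fully into the first notch, without forcing the catch and without disturbing the other things on the bench.

Things in the scene. Friction and masses are not known exactly. Their poses are not given: they have to be found in the camera images.
- clamp: Sash (bar) clamp fixed on the bench in wooden cradles. Origin on the bench under the rail's middle; x across the rail, y along it from tail jaw to screw head, z up. Two pine bearers 26 mm wide, 46 mm high at x -75 and +75 mm, y -78 to +157 mm, carry the boards. The head with its screw and tommy bar, 101 mm high, stands at y +190 to +345 mm.
- rail: The clamp's aluminium rail, same origin and axes as the clamp: 40 mm wide, y -322 to +252 mm, its top 45 mm above the bench. Across the top run square notches 9 mm wide, 7 mm deep, one every 25 mm; where they lie along the rail is not given and has to be felt or seen.
- tail: Dark steel tail jaw sliding along the rail (190 mm of travel, drag about 3 N). Origin at bench level under the middle of its jaw face; y points to the boards. Jaw plate 82 mm wide, 14 mm thick, 49 to 96 mm above the bench; behind it a deck 96 mm wide, top 80 mm above the bench, back to y -125 mm. It starts caught in a notch or with its catch resting between two.
- catch: Release bar with spring catch, sliding straight up and down in the tail jaw (16 mm); a spring presses it down, 8 N at the bottom to 11 N at the top. Origin at the middle of the grip bar: bare steel, round, 14 mm thick, across the rail (along x), 82 mm behind the jaw face, free for 72 mm between its two posts, 36 mm above the deck when down.
- pad: Steel foot of the head screw, a disc 42 mm across, 47 to 89 mm above the bench, facing the boards; it does not move, but how far it is wound out varies. Origin at bench level under the middle of its face; y points away from the boards.
- board_a: Loose pine board nearest the tail jaw, 180 mm (x, across the rail) by 80 mm (y, along the rail) by 22 mm thick, about 0.16 kg, lying on the bearers. Origin at the middle of its underside.
- board_b: Loose pine board nearest the screw pad, same size, origin at the middle of its underside. At the start there are gaps of 10 to 20 mm between the two boards and between this board and the pad.
- sander: Bystander: cork sanding block 60 x 110 x 28 mm lying on the bench beside the tail end of the rail. Origin at the middle of its underside.
- glue: Bystander: white glue bottle 60 mm across, 170 mm high. Origin at the middle of its underside.
- tin: Bystander: metal tin 84 mm across, 70 mm high. Origin at the middle of its underside.
- tooth (a point): Middle of the lower edge of the catch's steel tooth, right under the grip bar, fixed to it and 78 mm below its middle. 6 mm thick along the rail, both faces square: caught, the jaw cannot slide either way. Grip bar's middle above the bench: 116 mm with the tooth fully down in a notch, 123 mm with it resting on the rail's top between notches, 132 mm at the upper stop.
Things that resemble listed ones, but are neither listed nor needed, are in the scene too. What is shaped like the board_b but purple or white is not meant.

How it is judged:
By the outcome, as a careful person would: the job done as asked, in the order asked, and still so for the second after the job is handed in, with the robot touching nothing.
It also fails if it takes over 48 s, if anything falls off the work surface, if the arm or the gripper's body presses on something with over 40 N, if the wrist force passes 120 N, or if a joint passes its speed limit or range.

## Working session

There is one attempt and no reset: what is moved stays moved. The work goes in short steps, Python scripts to look and compute and a tool call to move; the robot and the scene stay as the last step left them, time stands still between calls to the robot, and variables do not carry over. Pictures are saved under pics/ and viewed, at most 10 in all, crops included, and the job is handed in when it is done.

Besides the shell and the picture viewer there is one more tool, called in YAML: its name, and indented under it one key for each argument. apply_moves: Moves the arm, as the interface text tells. Its arguments: {"type":"object","properties":{"deltas":{"type":"array"},"grip_force":{"type":"number"}},"required":["deltas"]}

```bash
mkdir -p pics; ls; cat > h.py <<'E'
import numpy as np, cv2
from rig import r
def snap(n,f):
    o=r.get_obs(); s=r.snapshot(n); cv2.imwrite('pics/'+f+'.png',s['image'][:,:,::-1]); 
    if n=='wrist':
        H=np.array(s['hand_eye']); T=np.eye(4);T[:3,:3]=o['tool_rot'];T[:3,3]=o['tcp_pos']; C=T@H
        s['R']=C[:3,:3].T; s['t']=-s['R']@C[:3,3]
    np.savez('pics/'+f+'.npz',**{k:v for k,v in s.items()}); return s
def foc(s): return 210/np.tan(np.radians(s['fovy'])/2)
def cloud(s):
    f=foc(s);d=np.array(s['depth'],float);v,u=np.mgrid[:420,:560]
    P=np.stack([(u-s['cx'])/f*d,(v-s['cy'])/f*d,d],-1)
    return (P-np.array(s['t']))@np.array(s['R'])
def ray(s,u,v,z):
    c=np.array([(u-s['cx'])/foc(s),(v-s['cy'])/foc(s),1]);R=np.array(s['R']);d=R.T@c;o=-R.T@np.array(s['t'])
    return o+d*(z-o[2])/d[2]
E
python3 - <<'E'
from h import *
for n in('scene','top'):
    s=snap(n,n+'0');print(n,s['fovy'],s['cx'],s['cy'],s['R'],s['t'])
o=r.get_obs();print(o['clock'],o['tcp_pos'],o['tool_rot'],o['wrist_force'])
a=[cv2.imread(f'pics/{n}0.png') for n in('scene','top')]
E
```

```text
pics
scene 46.767385710044465 283.96556657083113 206.18189291618833 [[-0.02397032  0.99971018 -0.00223278]
 [ 0.82648374  0.01856018 -0.56265455]
 [-0.56245004 -0.01533236 -0.8266891 ]] [ 100.2251605  -386.37061291 1863.47294243]
top 44.713569954852495 281.8790419266991 211.34737333713954 [[ 0.02199736 -0.99970375  0.0104175 ]
 [-0.99377395 -0.02300288 -0.10901472]
 [ 0.10922205 -0.0079546  -0.99398555]] [-115.04902149  511.25205616 1242.34129877]
0.1 [242.77782457 492.98621927 230.5299762 ] [[-8.97015919e-01  4.41997077e-01 -1.01194733e-03]
 [ 4.41998133e-01  8.97014922e-01 -1.37112643e-03]
 [ 3.01697982e-04 -1.67720107e-03 -9.99998548e-01]] [-0.52089602 -0.10152886  0.18043272]
```

View pics/top0.png

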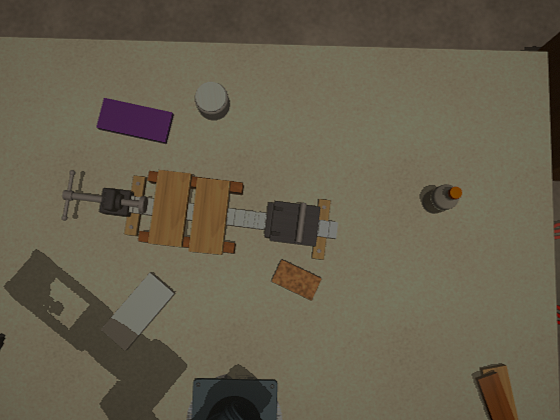

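View pics/scene0.png

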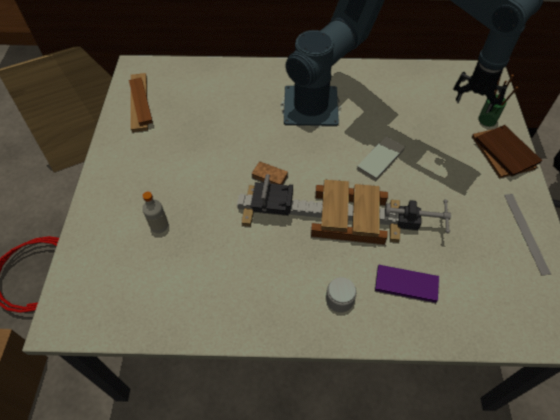

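The top view shows the tail jaw at about (292,222) with its grip bar at (302,222). Board_a is at (210,216), board_b at (171,208) and the pad at (147,205). The sander is at (297,280), close to the tail.

```bash
python3 - <<'E'
from h import *
s=dict(np.load('pics/top0.npz'));P=cloud(s);hsv=cv2.cvtColor(s['image'],cv2.COLOR_RGB2HSV)
print('f',foc(s))
for n,(u,v,z) in dict(bar=(302,222,123),barT=(305,204,123),barB=(300,241,123),deck=(285,222,80),faceT=(269,202,96),faceB=(266,240,96),railend=(337,230,45),a=(210,216,68),b=(171,208,68),pad=(147,205,70),sander=(297,280,28),glue=(448,196,150)).items():
    print(n,ray(s,u,v,z).round(),'depth',P[v,u].round())
# boards
Z=P[...,2];u0=np.zeros(Z.shape,bool);u0[160:262,140:235]=1
m=((Z>58)&(Z<80)&u0&(hsv[...,1]>80)).astype(np.uint8)
m=cv2.erode(m,np.ones((3,3),np.uint8))
n,l,st,c=cv2.connectedComponentsWithStats(m)
for i in range(1,n):
    if st[i,4]>200:
        Q=P[l==i];print('board',st[i],Q.mean(0),cv2.minAreaRect(Q[:,:2].astype(np.float32)))
m=((Z>72)&(Z<90));m[:, :255]=0;m[:,330:]=0;m[:190]=0;m[250:]=0
Q=P[m];print('deck',len(Q),Q.mean(0),cv2.minAreaRect(Q[:,:2].astype(np.float32)))
m=((Z>105)&(Z<140));m[:, :280]=0;m[:,330:]=0;m[:190]=0;m[255:]=0
Q=P[m];print('bar',len(Q),Q.mean(0),cv2.minAreaRect(Q[:,:2].astype(np.float32)),Q[:,2].max())
E
```

```text
f 510.59092943691684
bar [ 480. -150.  123.] depth [ 479. -149.  128.]
barT [ 522. -156.  123.] depth [ 521. -155.  127.]
barB [ 436. -146.  123.] depth [ 436. -145.  129.]
deck [ 483. -111.   80.] depth [ 483. -111.   81.]
faceT [528. -72.  96.] depth [540. -70.  -1.]
faceB [438. -67.  96.] depth [443. -65.  -3.]
railend [ 469. -239.   45.] depth [ 472. -245.    0.]
a [494.  69.  68.] depth [494.  70.  67.]
b [511. 164.  68.] depth [511. 164.  68.]
pad [517. 221.  70.] depth [520. 227.  48.]
sander [ 345. -144.   28.] depth [ 345. -144.   27.]
glue [ 544. -478.  150.] depth [ 544. -478.  150.]
board [ 149  171   41   75 2200] [511.38382346 167.96555495  68.19707299] ((511.5528564453125, 168.01358032226562), (77.04987335205078, 174.4729461669922), 84.75938415527344)
board [ 190  179   39   75 2193] [495.49225576  72.43424612  68.06198434] ((495.3889465332031, 72.48773193359375), (76.25826263427734, 174.73085021972656), 85.67359924316406)
deck 1592 [ 479.59748033 -132.20695959   80.0336095 ] ((480.3584289550781, -128.4864959716797), (121.2608642578125, 96.49130249023438), 84.31419372558594)
bar 244 [ 478.21862899 -145.78655614  128.40110605] ((478.5754699707031, -145.94871520996094), (13.878190040588379, 90.88652038574219), 84.01846313476562) 135.98871969179118
```

apply_moves:
  deltas:
    - [[1,0,0,0,-10.1],[1,0,0,0,-10.1],[1,-27,-55,0,0],[1,-27,-55,0,0],[1,-27,-55,0,0],[1,-27,-55,0,0],[1,-27,-55,0,0],[1,-27,-55,0,0],[1,-27,-55,0,0],[1,-27,-55,0,0],[1,-27,-55,0,0],[1,-27,-55,0,0]]

```text
clock: 1.6
tcp_pos: [453.9, -83.9, 231.2]
tool_rot: [[-0.994, 0.106, -0.0], [0.106, 0.994, 0.0], [0.0, 0.0, -1.0]]
wrist_force: [1.8, 0.9, 0.3]
finger_gap: 85.5
finger_force: 0.0
```

apply_moves:
  deltas:
    - [[1,-16,-32,0,0],[1,-16,-32,0,0],[1,0,0,0,0]]

```text
clock: 1.98
tcp_pos: [479.2, -151.1, 230.6]
tool_rot: [[-0.994, 0.108, -0.001], [0.108, 0.994, 0.0], [0.001, -0.0, -1.0]]
wrist_force: [0.0, 1.4, -0.3]
finger_gap: 85.0
finger_force: 0.0
```

```bash
python3 - <<'E'
from h import *
s=snap('wrist','w1');print(s['hand_eye'],s['fovy']);o=r.get_obs();print(o['clock'],o['tcp_pos'],o['tool_rot'],o['wrist_force'])
E
```

```text
[[ 8.58734897e-04 -9.49877825e-01 -3.12620187e-01  8.07402168e+01]
 [ 9.99999629e-01  8.38600164e-04  1.98857534e-04 -1.61876625e-01]
 [ 7.32729775e-05 -3.12620241e-01  9.49878192e-01 -1.42542639e+02]
 [ 0.00000000e+00  0.00000000e+00  0.00000000e+00  1.00000000e+00]] 70.29447557783192
2.025 [ 478.64654012 -149.54282734  230.60393954] [[-9.94255448e-01  1.07024243e-01 -1.38402087e-03]
 [ 1.07022850e-01  9.94256013e-01  1.04416408e-03]
 [ 1.48782194e-03  8.90043971e-04 -9.99998497e-01]] [0.07649977 0.36245085 0.23971145]
```

View pics/w1.png

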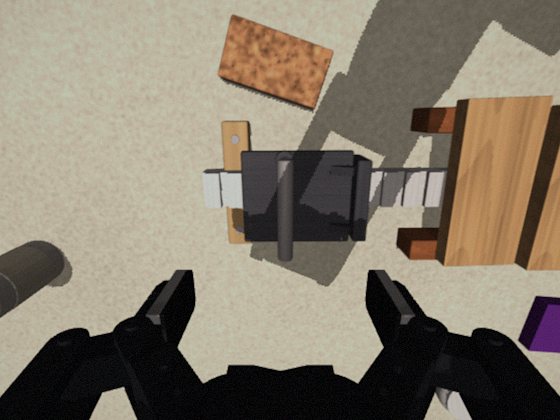

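The wrist view has clamp +y pointing right. The bar runs down column 286, the jaw face is at column 370 and board_a's edge at column 445. The rail notches show as bands along row 188.

```bash
python3 - <<'E'
from h import *
s=dict(np.load('pics/w1.npz'));P=cloud(s);g=cv2.cvtColor(s['image'],cv2.COLOR_RGB2GRAY)
yc=np.array([.1055,.9944]);o=np.array([479.,-150])
S=lambda p:(np.array(p)[:2]-o)@yc
for v in(181,192):
  print('row',v,[(u,int(g[v,u]),round(S(ray(s,u,v,45)),1),int(P[v,u,2])) for u in list(range(200,246))+list(range(366,450))])
for u,v,z in((279,190,123),(293,190,123),(286,165,123),(286,255,123),(286,210,123)): print('bar',ray(s,u,v,z),S(ray(s,u,v,z)),P[v,u])
B=P[170:240,270:305];m=B[...,2]>110;Q=B[m];print('bar cloud',Q.mean(0),Q[:,2].max(),S(Q.mean(0)),cv2.minAreaRect(Q[:,:2].astype(np.float32)))
for n,a,zl,zh in(('board',P[110:260,440:560],60,75),('plate',P[150:245,350:372],90,100)):
  m=(a[...,2]>zl)&(a[...,2]<zh);Q=a[m];q=(Q[:,:2]-o)@yc;print(n,q.min(),q.max(),Q.mean(0))
E
```

```text
row 181 [(200, 189, np.float64(-90.7), -1), (201, 187, np.float64(-89.6), 1), (202, 192, np.float64(-88.4), 37), (203, 199, np.float64(-87.3), 38), (204, 197, np.float64(-86.2), 45), (205, 196, np.float64(-85.1), 45), (206, 196, np.float64(-84.0), 45), (207, 197, np.float64(-82.9), 44), (208, 197, np.float64(-81.7), 44), (209, 196, np.float64(-80.6), 44), (210, 196, np.float64(-79.5), 44), (211, 194, np.float64(-78.4), 44), (212, 196, np.float64(-77.3), 45), (213, 197, np.float64(-76.1), 46), (214, 199, np.float64(-75.0), 45), (215, 199, np.float64(-73.9), 45), (216, 197, np.float64(-72.8), 44), (217, 195, np.float64(-71.7), 44), (218, 183, np.float64(-70.6), 45), (219, 119, np.float64(-69.4), 38), (220, 108, np.float64(-68.3), 37), (221, 177, np.float64(-67.2), 38), (222, 196, np.float64(-66.1), 37), (223, 199, np.float64(-65.0), 39), (224, 194, np.float64(-63.8), 39), (225, 194, np.float64(-62.7), 37), (226, 198, np.float64(-61.6), 43), (227, 196, np.float64(-60.5), 44), (228, 196, np.float64(-59.4), 44), (229, 196, np.float64(-58.2), 45), (230, 196, np.float64(-57.1), 44), (231, 1
[... 8156 characters left out ...]
0.06861628]
bar [ 439.07526891 -141.85034301  123.        ] 3.89195978192591 [ 438.10350776 -141.86788682  129.07449741]
bar [ 521.91960247 -150.25606532  123.        ] 4.27338670442343 [ 518.70684736 -150.05516695  129.5419814 ]
bar [ 478.45338975 -145.84580697  123.        ] 4.073262169232023 [ 476.34182866 -145.75877035  129.65339197]
bar cloud [ 471.20595082 -147.37905525  130.75799506] 373.1910758796056 1.7839952660589296 ((452.180908203125, -145.52542114257812), (13.540472984313965, 106.31690979003906), 84.25666809082031)
board 178.05621231279187 316.04654486497367 [498.12387856  80.72120198  67.618665  ]
plate 64.4603988725407 84.05662728995122 [484.65183427 -74.36627358  95.51948841]
```

Measured along the clamp axis S, taking S = 0 at the point I chose near the bar:
- **Bar:** middle at S = +3.8, height about 122.7, so the tooth is resting on the rail between notches.
- **Notches:** at S = 9 + 25k.
- **Jaw face to board_a:** a gap of about 97 mm.

Next I go down and grasp the bar.

apply_moves:
  deltas:
    - [[1,0,3.5,40,0],[0.6,0,0,40,0],[0.6,0,0,30,0],[0.5,0,0,17,0],[0.4,0,0,0,0],[0.3,0,0,0,0]]
  grip_force: 40

```text
clock: 2.78
tcp_pos: [479.6, -145.0, 105.1]
tool_rot: [[-0.995, 0.104, 0.001], [0.104, 0.995, -0.0], [-0.001, -0.0, -1.0]]
wrist_force: [0.3, -0.4, -0.8]
finger_gap: 25.5
finger_force: 0.0
```

apply_moves:
  deltas:
    - [[0.2,0,0,0,0],[0.1,0,0,0,0],[0,0,0,0,0],[0,0,0,0,0],[0,0,0,0,0]]

```text
clock: 3.4
tcp_pos: [479.8, -146.4, 105.6]
tool_rot: [[-0.994, 0.105, 0.002], [0.105, 0.994, -0.002], [-0.002, -0.002, -1.0]]
wrist_force: [-1.9, -3.0, 6.1]
finger_gap: 12.6
finger_force: 39.1
```

apply_moves:
  deltas:
    - [[0,0,0,-2,0],[0,0,0,-2,0],[0,0,0,-2,0],[0,0,0,0,0]]
  grip_force: 60

```text
clock: 3.9
tcp_pos: [479.8, -145.5, 109.7]
tool_rot: [[-0.994, 0.105, 0.001], [0.105, 0.994, 0.0], [-0.001, 0.0, -1.0]]
wrist_force: [4.4, -3.0, -9.7]
finger_gap: 11.6
finger_force: 58.4
```

```bash
python3 - <<'E'
from h import *
s=snap('wrist','w2');o=r.get_obs();print(o['clock'],o['tcp_pos'],o['wrist_force'],o['finger_gap'])
s=snap('scene','s2')
im=cv2.imread('pics/s2.png')[150:260,220:460];cv2.imwrite('pics/s2c.png',np.vstack([cv2.resize(im,None,fx=2.33,fy=2.33),cv2.imread('pics/w2.png')[80:380,:559]]))
E
```

```text
3.95 [ 479.77283093 -145.52984139  109.65667779] [ 4.90369441 -2.8654372  -9.96361885] 12.09575438274426
```

View pics/s2c.png

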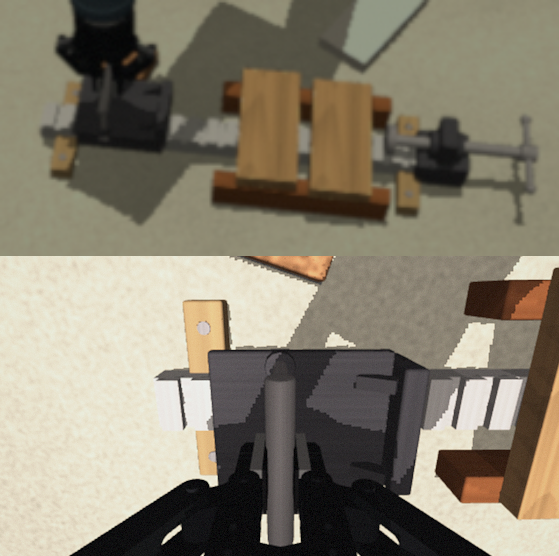

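The grip holds the bar between its posts and the force reads about 10 N, matching the spring, so the bar is lifted. I'll raise it a little more and slide along.

apply_moves:
  deltas:
    - [[0,0,0,-2,0],[0,0,2,0,0],[0,0,5,0,0],[0,0,8,0,0],[0,0,8,0,0],[0,0,8,0,0],[0,0,8,0,0],[0,0,8,0,0],[0,0,8,0,0],[0,0,8,0,0],[0,0,8,0,0],[0,0,5,0,0]]

```text
clock: 5.5
tcp_pos: [487.6, -69.6, 111.5]
tool_rot: [[-0.994, 0.105, 0.0], [0.105, 0.994, 0.0], [-0.0, 0.0, -1.0]]
wrist_force: [3.9, -3.8, -10.8]
finger_gap: 11.6
finger_force: 58.5
```

apply_moves:
  deltas:
    - [[0,0,3,0,0],[0,0,3,0,0],[0,0,3,0,0],[0,0,2,0,0],[0,0,2,0,0]]

```text
clock: 6.12
tcp_pos: [488.8, -57.0, 111.5]
tool_rot: [[-0.994, 0.105, -0.0], [0.105, 0.994, 0.0], [0.0, 0.0, -1.0]]
wrist_force: [4.8, -4.4, -10.7]
finger_gap: 12.2
finger_force: 58.5
```

```bash
python3 - <<'E'
from h import *
s=snap('top','t3');s=snap('wrist','w3');o=r.get_obs();print(o['clock'],o['tcp_pos'],o['wrist_force'],o['finger_gap'])
P=cloud(s);B=P[:,270:292];m=(B[...,2]>110)&(B[...,2]<140);print('bar top z',np.percentile(B[m][:,2],[50,90]),m.sum())
a=cv2.imread('pics/t3.png')[150:270,50:350];cv2.imwrite('pics/c3.png',np.vstack([cv2.resize(a,(560,224)),cv2.imread('pics/w3.png')[60:]]))
E
```

```text
6.225 [488.86519948 -56.7545164  111.47848826] [ 4.38572529 -2.43365008 -9.18305238] 11.729343443284721
bar top z [134.84512365 135.81006558] 3798
```

View pics/c3.png

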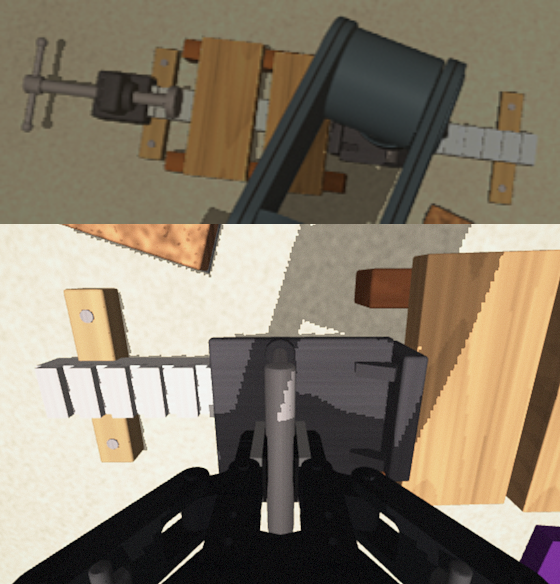

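The jaw is now just short of board_a and the bar is up at about 128.5 mm. I'll push gently in small steps and watch the force.

apply_moves:
  deltas:
    - [[0,0,1.5,0,0],[0,0,1.5,0,0],[0,0,1.5,0,0],[0,0,1.5,0,0],[0,0,1.5,0,0],[0,0,1.5,0,0],[0,0,1.5,0,0],[0,0,1.5,0,0]]

```text
clock: 7.22
tcp_pos: [490.1, -45.3, 111.5]
tool_rot: [[-0.994, 0.105, -0.0], [0.105, 0.994, -0.0], [0.0, -0.0, -1.0]]
wrist_force: [4.1, -4.8, -9.7]
finger_gap: 11.8
finger_force: 58.5
```

apply_moves:
  deltas:
    - [[0,0,1.5,0,0],[0,0,1.5,0,0],[0,0,1.5,0,0],[0,0,1.5,0,0],[0,0,1.5,0,0],[0,0,1.5,0,0],[0,0,1.5,0,0]]

```text
clock: 8.1
tcp_pos: [491.1, -34.8, 111.5]
tool_rot: [[-0.994, 0.105, -0.0], [0.105, 0.994, -0.0], [0.0, -0.0, -1.0]]
wrist_force: [4.2, -5.4, -9.8]
finger_gap: 12.0
finger_force: 58.5
```

```bash
python3 - <<'E'
from h import *
s=snap('wrist','w4');s=snap('scene','s4');o=r.get_obs();print(o['clock'],o['tcp_pos'],o['wrist_force'])
im=cv2.imread('pics/s4.png')[160:260,280:460]
cv2.imwrite('pics/c4.png',np.vstack([cv2.resize(im,(558,310),interpolation=cv2.INTER_CUBIC),cv2.imread('pics/w4.png')[140:,:558]]))
E
```

```text
8.2 [491.1485333  -34.6723589  111.48914001] [  3.24387102  -3.22934624 -10.04672363]
```

View pics/c4.png

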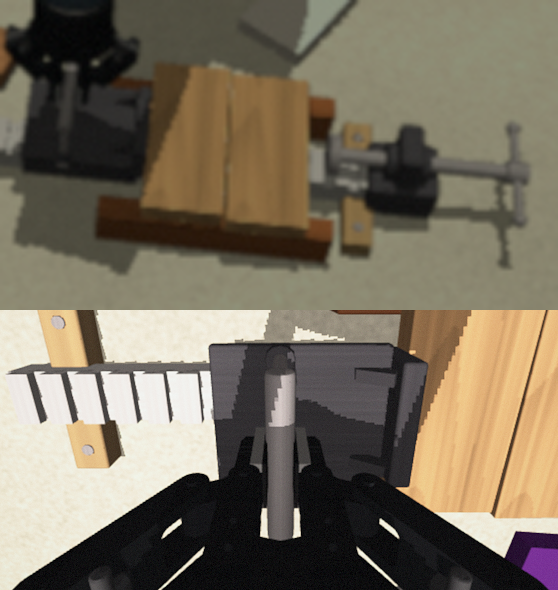

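The boards are almost together, with the pad gap still to close.

apply_moves:
  deltas:
    - [[0,0,1.2,0,0],[0,0,1.2,0,0],[0,0,1.2,0,0],[0,0,1.2,0,0],[0,0,1.2,0,0],[0,0,1.2,0,0],[0,0,1.2,0,0],[0,0,1.2,0,0]]

```text
clock: 9.2
tcp_pos: [492.1, -25.5, 111.5]
tool_rot: [[-0.994, 0.105, -0.0], [0.105, 0.994, -0.001], [0.0, -0.001, -1.0]]
wrist_force: [4.2, -5.9, -9.9]
finger_gap: 12.0
finger_force: 58.5
```

```bash
python3 - <<'E'
from h import *
s=snap('scene','s5');P=cloud(s);o=r.get_obs();print(o['clock'],o['tcp_pos'],o['wrist_force'])
# gap board_b far edge -> pad along clamp axis
x=np.array([.9944,-.1055]);y=np.array([.1055,.9944]);q=(P[...,:2]-[479,-150]);S=q@y;X=q@x;Z=P[...,2]
for lo,hi in((60,80),(-80,-40)):
  m=(X>lo)&(X<hi)&(Z>62)&(Z<75)&(S>240)&(S<420);print('board b far',np.percentile(S[m],99),S[m].max())
m=(abs(X)<12)&(Z>70)&(Z<95)&(S>330)&(S<420);print('pad near',np.sort(S[m])[:8],Z[m][np.argsort(S[m])[:8]])
E
```

```text
9.25 [492.07449003 -25.35325994 111.46481758] [  3.32352328  -4.58242518 -10.87841468]
board b far 365.2560084905516 365.3357260490545
board b far 366.028578692532 366.35173483678363
pad near [332.29655318 335.19424275 338.37252143 338.40266629 344.21390944
 344.69492688 350.32986459 350.66386658] [71.04008352 70.75233968 71.74213106 70.67264025 71.951915   71.26098561
 73.76551083 73.26150571]
```

apply_moves:
  deltas:
    - [[0,0,1,0,0],[0,0,1,0,0],[0,0,1,0,0],[0,0,1,0,0]]

```text
clock: 9.75
tcp_pos: [492.5, -21.5, 111.5]
tool_rot: [[-0.994, 0.105, -0.0], [0.105, 0.994, -0.001], [0.0, -0.001, -1.0]]
wrist_force: [2.9, -6.0, -9.8]
finger_gap: 11.7
finger_force: 58.5
```

```bash
python3 - <<'E'
from h import *
s=snap('scene','s6');P=cloud(s)
x=np.array([.9944,-.1055]);y=np.array([.1055,.9944]);q=(P[...,:2]-[479,-150]);S=q@y;X=q@x;Z=P[...,2]
m=(X>-80)&(X<80)&(abs(X)>25)&(Z>62)&(Z<75)&(S>240)&(S<420);print('b far',S[m].max())
m=(abs(X)<22)&(Z>77)&(Z<95)&(S>340)&(S<420);print('pad near',np.sort(S[m])[:12])
E
```

```text
b far 379.3182032380231
pad near [377.26944087 377.57397172 378.59773563 378.81824272 378.82140116
 378.91061187 378.92099584 379.26854993 379.38357004 379.50931215
 380.69640565 381.86780171]
```

apply_moves:
  deltas:
    - [[0,0,1,0,0],[0,0,1,0,0],[0,0,1,0,0],[0,0,1,0,0]]

```text
clock: 10.3
tcp_pos: [492.9, -17.6, 111.4]
tool_rot: [[-0.994, 0.105, -0.0], [0.105, 0.994, -0.001], [0.0, -0.001, -1.0]]
wrist_force: [3.8, -4.6, -9.8]
finger_gap: 11.6
finger_force: 58.5
```

apply_moves:
  deltas:
    - [[0,0,1,0,0],[0,0,1,0,0]]

```text
clock: 10.55
tcp_pos: [493.1, -15.6, 111.4]
tool_rot: [[-0.994, 0.105, -0.0], [0.105, 0.994, -0.001], [0.0, -0.001, -1.0]]
wrist_force: [3.0, -5.7, -9.9]
finger_gap: 11.9
finger_force: 58.5
```

apply_moves:
  deltas:
    - [[0,0,1,0,0],[0,0,0.5,0,0]]

```text
clock: 10.8
tcp_pos: [493.2, -14.5, 111.5]
tool_rot: [[-0.994, 0.105, -0.001], [0.105, 0.994, -0.001], [0.0, -0.001, -1.0]]
wrist_force: [3.0, -7.3, -10.1]
finger_gap: 12.0
finger_force: 58.6
```

apply_moves:
  deltas:
    - [[0,0,0.5,0,0],[0,0,0,0,0]]

```text
clock: 11.05
tcp_pos: [493.2, -14.4, 111.5]
tool_rot: [[-0.994, 0.105, -0.001], [0.105, 0.994, -0.002], [0.001, -0.002, -1.0]]
wrist_force: [3.4, -8.6, -9.7]
finger_gap: 12.4
finger_force: 58.6
```

apply_moves:
  deltas:
    - [[0,0,0.5,0,0],[0,0,0,0,0]]

```text
clock: 11.3
tcp_pos: [493.2, -14.4, 111.5]
tool_rot: [[-0.994, 0.105, -0.001], [0.105, 0.994, -0.003], [0.001, -0.003, -1.0]]
wrist_force: [2.6, -10.1, -10.2]
finger_gap: 12.2
finger_force: 58.6
```

```bash
python3 - <<'E'
from h import *
s=snap('scene','s7');w=snap('wrist','w7');o=r.get_obs();print(o['clock'],o['tcp_pos'],o['wrist_force'])
im=cv2.imread('pics/s7.png')[170:250,320:440]
cv2.imwrite('pics/c7.png',np.vstack([cv2.resize(im,(558,372),interpolation=cv2.INTER_CUBIC),cv2.imread('pics/w7.png')[200:,:558]]))
E
```

```text
11.4 [493.24181935 -14.43457348 111.48556238] [ 2.64700037 -9.64798564 -9.75093125]
```

View pics/c7.png

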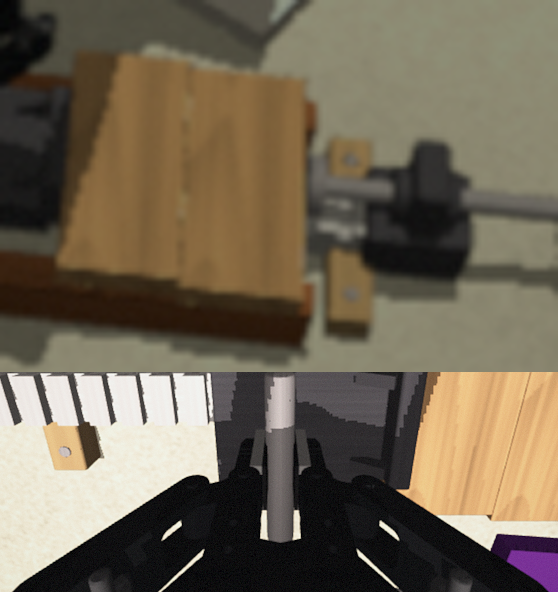

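The jaw has stopped dead and the force is rising, so the boards are home. I'll push slightly more to square the joint and then check the line between the boards.

apply_moves:
  deltas:
    - [[0,0,0.7,0,0],[0,0,0.7,0,0],[0,0,0,0,0]]

```text
clock: 11.78
tcp_pos: [493.2, -14.3, 111.5]
tool_rot: [[-0.995, 0.105, -0.001], [0.105, 0.995, -0.005], [0.001, -0.005, -1.0]]
wrist_force: [1.1, -15.9, -10.4]
finger_gap: 11.9
finger_force: 58.7
```

```bash
python3 - <<'E'
from h import *
w=snap('wrist','w8');o=r.get_obs();print(o['clock'],o['tcp_pos'],o['wrist_force'])
a=w['image'];a=a[100:350,400:560,::-1]
b=cv2.imread('pics/w4.png')[100:350,400:560]
cv2.imwrite('pics/c8.png',cv2.resize(np.hstack([b,a]),None,fx=2.4,fy=2.4,interpolation=cv2.INTER_NEAREST))
E
```

```text
11.825 [493.21655533 -14.37414493 111.49533161] [  0.88443412 -16.3612085  -10.23558171]
```

View pics/c8.png

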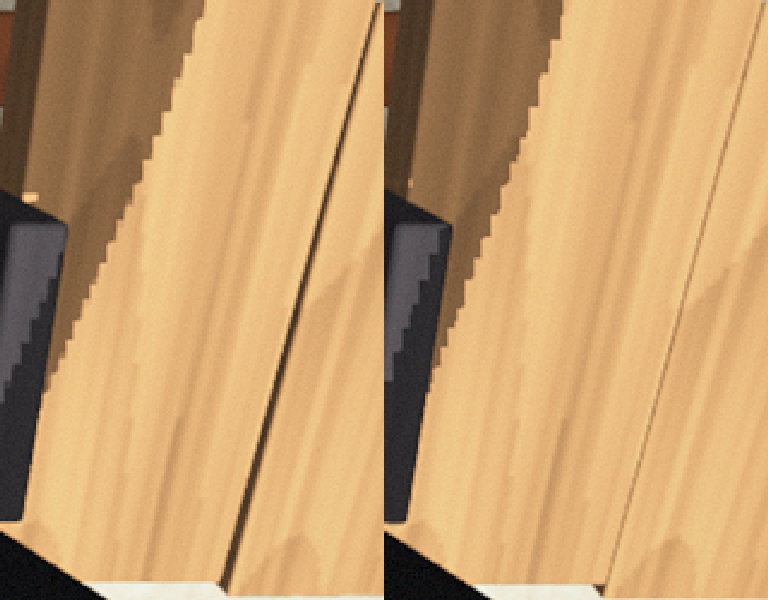

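The joint is closed: the dark gap on the left is gone on the right. Now I take off the push and lower the bar gently.

apply_moves:
  deltas:
    - [[0,0,-1,0,0],[0,0,-1.2,0,0],[0,0,0,2,0],[0,0,0,2,0],[0,0,0,1,0],[0,0,0,0,0]]

```text
clock: 12.58
tcp_pos: [493.2, -14.4, 106.5]
tool_rot: [[-0.994, 0.105, -0.001], [0.105, 0.994, -0.001], [0.0, -0.001, -1.0]]
wrist_force: [2.6, -7.1, -9.3]
finger_gap: 11.8
finger_force: 58.9
```

apply_moves:
  deltas:
    - [[0,0,0,1,0],[0,0,0,0,0]]

```text
clock: 12.82
tcp_pos: [493.2, -14.5, 105.7]
tool_rot: [[-0.994, 0.105, -0.001], [0.105, 0.994, -0.002], [0.0, -0.002, -1.0]]
wrist_force: [2.1, -7.5, -7.9]
finger_gap: 11.6
finger_force: 59.1
```

apply_moves:
  deltas:
    - [[0,0,-0.8,0,0],[0,0,0,1,0],[0,0,0,0,0]]

```text
clock: 13.2
tcp_pos: [493.2, -14.5, 104.9]
tool_rot: [[-0.994, 0.105, -0.0], [0.105, 0.994, -0.0], [0.0, -0.0, -1.0]]
wrist_force: [3.7, -4.3, -8.5]
finger_gap: 12.1
finger_force: 59.1
```

apply_moves:
  deltas:
    - [[0.21,0,0,0,0],[0.21,0,0,0,0],[0.21,0,0,0,0]]

```text
clock: 13.58
tcp_pos: [493.0, -13.8, 105.6]
tool_rot: [[-0.994, 0.105, 0.0], [0.105, 0.994, 0.0], [-0.0, 0.0, -1.0]]
wrist_force: [0.1, -0.6, -0.0]
finger_gap: 18.0
finger_force: 0.0
```

```bash
python3 - <<'E'
from h import *
w=snap('wrist','w9');o=r.get_obs();print(o['clock'],o['tcp_pos'],o['wrist_force'],o['finger_gap'])
P=cloud(w);B=P[:,270:292];m=(B[...,2]>110)&(B[...,2]<140);print('bar top z',np.percentile(B[m][:,2],[50,90]),m.sum())
E
```

```text
13.625 [493.09489828 -13.90674131 105.57052033] [-0.44052174  0.43087266 -0.2256733 ] 18.22520339491857
bar top z [122.11152702 123.09962323] 3683
```

On release the bar dropped to about 116 mm, which is fully down, so the tooth is already over a notch. I'll ease the jaw back gently to confirm it is caught.

apply_moves:
  deltas:
    - [[0.21,0,-1,0,0],[0.21,0,-1,0,0],[0.21,0,-1,0,0],[0.21,0,0,0,0]]

```text
clock: 14.12
tcp_pos: [492.8, -16.8, 105.3]
tool_rot: [[-0.994, 0.105, 0.0], [0.105, 0.994, 0.001], [0.0, 0.001, -1.0]]
wrist_force: [0.2, 3.3, -0.3]
finger_gap: 18.1
finger_force: 1.4
```

apply_moves:
  deltas:
    - [[0.21,0,-0.7,0,0],[0.21,0,0,0,0]]

```text
clock: 14.38
tcp_pos: [492.8, -17.0, 105.3]
tool_rot: [[-0.994, 0.105, 0.0], [0.105, 0.994, 0.001], [-0.0, 0.001, -1.0]]
wrist_force: [0.1, 5.0, 1.2]
finger_gap: 17.6
finger_force: 2.7
```

apply_moves:
  deltas:
    - [[0.21,0,-0.5,0,0],[0.21,0,0,0,0]]

```text
clock: 14.62
tcp_pos: [492.8, -17.4, 105.3]
tool_rot: [[-0.994, 0.105, 0.0], [0.105, 0.994, 0.002], [-0.0, 0.002, -1.0]]
wrist_force: [1.8, 6.2, 0.8]
finger_gap: 17.9
finger_force: 3.0
```

apply_moves:
  deltas:
    - [[0.21,0,-0.7,0,0],[0.21,0,0,0,0]]

```text
clock: 14.88
tcp_pos: [492.7, -18.1, 105.3]
tool_rot: [[-0.994, 0.105, 0.0], [0.105, 0.994, 0.002], [-0.0, 0.002, -1.0]]
wrist_force: [1.0, 6.5, 0.8]
finger_gap: 17.8
finger_force: 3.0
```

```bash
python3 - <<'E'
from h import *
w=snap('wrist','w10');o=r.get_obs();print(o['clock'],o['tcp_pos'],o['wrist_force'],o['finger_gap'])
y=np.array([.1055,.9944])
for n in('w9','w10'):
  s=dict(np.load(f'pics/{n}.npz'));P=cloud(s);B=P[:,270:292];m=(B[...,2]>110)&(B[...,2]<140);Q=P[(P[...,2]>118)&(P[...,2]<124)]
  q=P[120:330,340:420];k=(q[...,2]>92)&(q[...,2]<100);S=(q[k][:,:2]-[479,-150])@y
  print(n,'bar z',np.percentile(B[m][:,2],[50,90]),'plate S',np.median(S),S.max())
E
```

```text
14.925 [492.70498638 -18.11121371 105.3287692 ] [0.74167513 5.59496561 0.93397619] 18.174326593229498
w9 bar z [122.11152702 123.09962323] plate S 207.984117863674 217.43040048012156
w10 bar z [122.13054487 123.11631446] plate S 205.4851655759804 216.3342716861844
```

apply_moves:
  deltas:
    - [[0.21,0,-0.7,0,0],[0.21,0,0,0,0]]

```text
clock: 15.18
tcp_pos: [492.6, -18.8, 105.3]
tool_rot: [[-0.994, 0.105, 0.0], [0.105, 0.994, 0.002], [-0.0, 0.002, -1.0]]
wrist_force: [1.5, 5.6, 1.5]
finger_gap: 18.0
finger_force: 3.0
```

apply_moves:
  deltas:
    - [[0.21,0,-0.6,0,0],[0.21,0,0,0,0]]

```text
clock: 15.42
tcp_pos: [492.6, -19.4, 105.3]
tool_rot: [[-0.994, 0.105, 0.0], [0.105, 0.994, 0.002], [-0.0, 0.002, -1.0]]
wrist_force: [1.4, 5.9, -0.6]
finger_gap: 18.1
finger_force: 3.0
```

```bash
python3 - <<'E'
from h import *
w=snap('wrist','w11');o=r.get_obs();print(o['clock'],o['tcp_pos'],o['wrist_force'],o['finger_gap'])
y=np.array([.1055,.9944]);x=np.array([.9944,-.1055])
for n in('w8','w9','w10','w11'):
  s=dict(np.load(f'pics/{n}.npz'));P=cloud(s);q=P[...,:2]-[479,-150];S=q@y;X=q@x;Z=P[...,2]
  mb=(Z>110)&(Z<140)&(X<-5)&(X>-33)&(S>100)&(S<170)
  mp=(Z>92)&(Z<100)&(X<-5)&(X>-38)&(S>190)&(S<230)
  md=(Z>77)&(Z<83)&(X<-5)&(X>-45)&(S>80)&(S<215)
  print(n,'bar z',np.percentile(Z[mb],90).round(1),'bar S',np.median(S[mb]).round(2),'plate S',np.percentile(S[mp],[2,50,98]).round(1),'deck back',np.percentile(S[md],1).round(2), mb.sum())
E
```

```text
15.475 [492.60034228 -19.37888656 105.35010592] [1.29698315 4.75486229 1.7296573 ] 18.38678287301266
w8 bar z 136.6 bar S 135.97 plate S [196.1 208.7 216.7] deck back 94.01 2934
w9 bar z 134.6 bar S 135.82 plate S [195.9 208.4 216.5] deck back 93.88 3325
w10 bar z 134.5 bar S 134.26 plate S [194.5 207.2 215.2] deck back 92.58 3311
w11 bar z 134.5 bar S 132.98 plate S [193.3 205.8 213.9] deck back 91.26 3299
```

```bash
python3 - <<'E'
from h import *
for n in('w1','w2','w8','w9','w11'):
  s=dict(np.load(f'pics/{n}.npz'));P=cloud(s);Z=P[...,2]
  print(n,[(v,Z[v,274:289].max().round(1),np.median(Z[v,276:286]).round(1)) for v in range(150,320,20)])
s=dict(np.load('pics/w11.npz'));cv2.imwrite('pics/c11.png',cv2.resize(s['image'][100:340,180:440,::-1],None,fx=2.3,fy=2.3))
E
```

```text
w1 [(150, np.float64(1.3), np.float64(-0.0)), (170, np.float64(131.1), np.float64(129.1)), (190, np.float64(130.4), np.float64(129.5)), (210, np.float64(130.9), np.float64(129.5)), (230, np.float64(130.4), np.float64(129.0)), (250, np.float64(130.7), np.float64(129.2)), (270, np.float64(2.0), np.float64(0.2)), (290, np.float64(0.8), np.float64(0.3)), (310, np.float64(0.9), np.float64(0.3))]
w2 [(150, np.float64(1.4), np.float64(-0.4)), (170, np.float64(1.1), np.float64(0.2)), (190, np.float64(100.2), np.float64(98.6)), (210, np.float64(134.7), np.float64(133.7)), (230, np.float64(134.6), np.float64(133.7)), (250, np.float64(135.0), np.float64(133.7)), (270, np.float64(134.6), np.float64(133.7)), (290, np.float64(134.3), np.float64(133.4)), (310, np.float64(134.3), np.float64(133.5))]
w8 [(150, np.float64(0.9), np.float64(-0.0)), (170, np.float64(0.7), np.float64(-0.2)), (190, np.float64(101.9), np.float64(99.4)), (210, np.float64(136.2), np.float64(135.2)), (230, np.float64(136.3), np.float64(135.2)), (250, np.float64(137.0), np.float64(135.5)), (270, np.float64(135.8), np.float64(13
[... 200 characters left out ...]
4(95.0), np.float64(93.8)), (210, np.float64(123.6), np.float64(121.9)), (230, np.float64(123.5), np.float64(122.6)), (250, np.float64(123.8), np.float64(122.6)), (270, np.float64(123.8), np.float64(122.3)), (290, np.float64(123.8), np.float64(122.7)), (310, np.float64(248.1), np.float64(122.8))]
w11 [(150, np.float64(1.5), np.float64(-0.5)), (170, np.float64(247.9), np.float64(0.4)), (190, np.float64(94.7), np.float64(93.1)), (210, np.float64(123.7), np.float64(122.7)), (230, np.float64(123.4), np.float64(122.4)), (250, np.float64(123.7), np.float64(122.5)), (270, np.float64(123.2), np.float64(122.4)), (290, np.float64(124.4), np.float64(122.1)), (310, np.float64(123.6), np.float64(122.5))]
```

View pics/c11.png

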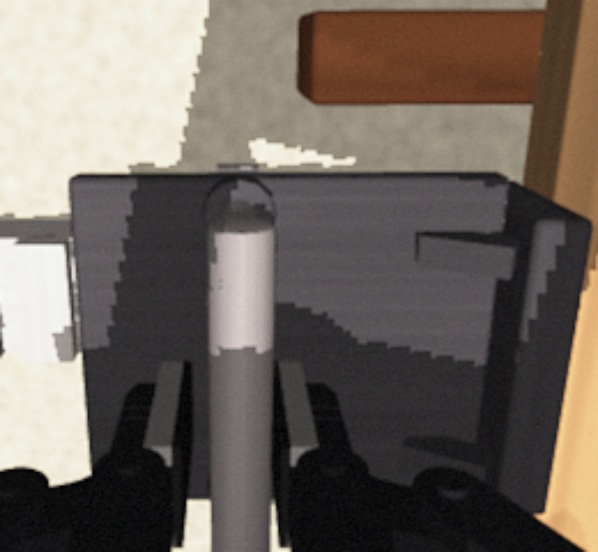

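The bar is fully down with its top at about 122.7 mm and the fingers clear on either side; the jaw is at the back end of the notch's play. I'll centre, open and retreat upward.

apply_moves:
  deltas:
    - [[0.21,0,1.2,0,0],[0.3,0,0.8,0,0],[0.5,0,0,0,0],[0.5,0,0,0,0],[0.5,0,0,-10,0],[0.5,0,0,-25,0],[0.5,0,0,-40,0],[0.5,0,0,-40,0],[0.5,0,0,0,0],[0.5,0,0,0,0]]

```text
clock: 16.73
tcp_pos: [492.3, -18.3, 220.2]
tool_rot: [[-0.994, 0.105, -0.0], [0.105, 0.994, -0.0], [0.0, -0.0, -1.0]]
wrist_force: [0.1, -0.2, -1.2]
finger_gap: 42.5
finger_force: 0.0
```

```bash
python3 - <<'E'
from h import *
w=snap('wrist','w12');o=r.get_obs();print(o['clock'],o['tcp_pos'],o['wrist_force'],o['finger_gap'])
P=cloud(w);Z=P[...,2];y=np.array([.1055,.9944]);x=np.array([.9944,-.1055]);q=P[...,:2]-[479,-150];S=q@y;X=q@x
m=(Z>105)&(Z<140)&(abs(X)<30)&(S>115)&(S<150);print('bar z',np.percentile(Z[m],90),'S',np.median(S[m]),m.sum())
m=(Z>60)&(Z<76)&(X<-45)&(X>-85)&(S>205)&(S<300);print('board a near edge',np.percentile(S[m],1))
m=(Z>92)&(Z<100)&(abs(X)<38)&(S>190)&(S<230);print('face',np.percentile(S[m],99))
cv2.imwrite('pics/w12.png',w['image'][:,:,::-1])
E
```

```text
16.775 [491.96252104 -18.22870296 219.53240172] [-0.65146675  0.46187989 -0.77547063] 42.96040006799744
bar z 123.15308816863609 S 133.0685821923987 1062
board a near edge 217.22580040529795
face 214.40026984489586
```

View pics/w12.png

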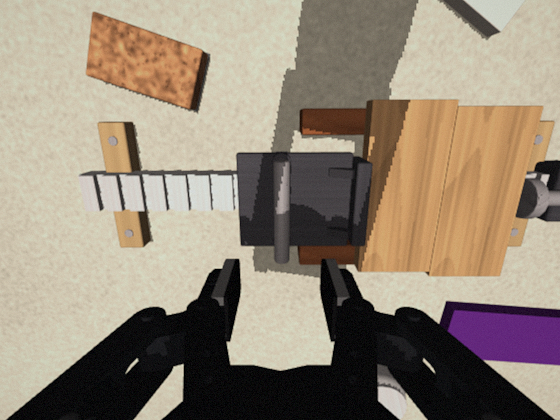

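The final view shows the boards together at column 445 and against the pad at (530,190). The bar is down at column 282, the sander is undisturbed and the robot is clear, so I'm handing in.

```bash
python3 -c "
from rig import r
print(r.sign_off())"
```

```text
the job is handed in; nothing more can be done
None
```

The job is handed in at about 17 s: both boards are pushed together and home against the screw pad, the catch is fully down in the first notch with the jaw eased back about 3 mm, and the robot is clear of everything.

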